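Seat a hive-frame end bar in the eyelet jig and hold it on its stop

ROBOT

A 6-joint arm with a two-finger parallel gripper is mounted at the origin on the work surface. World frame = base frame: x ahead of the robot, y to its left, z up, the work surface at z = 0. Lengths are in m, angles in rad, forces in N, time in s.
With the tool pointing down it reaches from about 0.35 to 0.775 m from the base axis. Payload 5.5 kg.
Tool frame: the origin (TCP) lies on the centre line of the jaws, within the pads' length; the fingertips stand 11 mm ahead of it and the grasp point (between the pads) lies 8 mm behind it; z points along the fingers, y is the line along which they close (so a half turn about z gives the same grasp; the last joint's range is limited). The gripper opens to 85 mm and grips with 20 to 120 N. Pads are 22 mm wide; open, the fingers measure 114 mm over their backs; the gripper's body (76 mm by 85 mm) begins 54 mm behind the grasp point. The pads swing forward as they close: fully open they stand 13 mm farther back than shut.
Start: joints at [1.111, 0.313, 0.046, 1.304, 0, 1.431], TCP at [0.181, 0.546, 0.242] pointing down, gripper open.
Joint ranges: [-2.76, 2.76], [-0.86, 1.69], [-1.03, 1.26], [-2.2, 2.34], [-1.47, 1.5], [-3.14, 3.14]. Speed limits (rad/s): [2.57, 2.57, 3.14, 3.14, 3.14, 3.14].

INTERFACE

Orientations are given as a unit quaternion [w, x, y, z].
In Python, from workcell import get_state, eyes, env gives the robot as it stands.
- The arm moves only by the shell command python3 -m inch 'ROWS' [OPENING] [FORCE]. ROWS is JSON, one flat list of numbers, 4 for each row, row after row: the shift along the tool's x, y, z in cm, then the turn about the tool's z in rad. A call has exactly 5 rows; each row shifts and turns the commanded pose from where the row before left it, along the tool's axes as they then stand; what a row does not reach is not made up. A row lasts 1/12 s, in which the tool goes at most 41.7 mm and 7.16 degrees, less where a joint would pass 70% of its speed; a pose out of reach is approached as far as the arm can. A call is refused whole if a number of a shift passes 4.17 or a number of a turn 0.125, either way. A call with a gripper value outside its range is refused whole. OPENING is the opening, from -1 (shut) to 1 (fully open), set as the call begins (- or left out, the last holds). The fingers move at their own pace and stop on an object; FORCE is the grip in N (left out, the last holds). Time passes only in rows, so rows that do not move let the fingers close, or fill a call up. It gives the time, the measured TCP pose, the force, the opening and the grip force at its end, in the units of the state.
- get_state(): the state, without advancing time (a new reading comes with each control period).
- eyes.read_camera(name): name is "scene" or "top"; returns the picture (420x560x3 uint8, red, green, blue); there is no depth.
- eyes.camera_info(name): a dict with "fovy" (degrees; the focal length in pixels is half the picture's height over the tangent of half this angle, whatever the lens; pixels are square), "cx", "cy" (the principal point, pixels), "xyz" and "orientation" of the camera in the world. Camera axes: x right, y down, z forward; pixel columns grow to the right and rows downward; lengths in m; the calibration is good to about 2 mm. A picture is of the moment at which its call begins. camera_info takes no time and is no camera call.
- env.hand_in(): hands the job in; it is judged then, once.
The state is a dict: "clock": time; "joint_pos": joint angles; "qvel": joint speeds; "tau": joint torques, N m; "tcp_pos": TCP position; "orientation": TCP orientation; "wrist_force": force on the tool from outside, world axes, zero at the start; "ft_torque": the same for the moment, N m; "finger_gap": finger opening in m; "grip_force": force on a finger pad.
Only numpy, scipy, OpenCV 4.12 (cv2) and the standard library are available. Lean on these libraries where they do the work, as an engineer would, in place of code of your own. Each camera call takes 0.05 s, during which the arm holds its last target. There are 200 camera calls.

TASK

Take the longest of the three wooden end bars out of the stock rack, stand it upright in the pocket of the eyelet jig and press it down against the sprung ejector, firmly but without ramming, until the ejector sits on its hard stop. Finish while holding it there: keep your grip on the bar and keep pressing it onto the stop, ready for the eyelets to be punched. Leave the other two bars in the rack and do not disturb the jar, the wire spool or the brush.

Things in the scene. Friction and masses are not known exactly. Their poses are not given: they have to be found in the camera images.
- long_bar: The longest bar: a plain light-wood strip 170 mm long (z), 36 mm wide (y), 10 mm thick (x), with four small dark wire holes, about 35 g. It starts upright in one of the three slots of the rack (which one varies). Origin at the centre of its lower end, z up along its length. It is the same after a half turn about z.
- mid_bar: Bar of the same width and thickness, 125 mm long, upright in another slot; origin at the centre of its lower end. Stays in the rack.
- short_bar: Bar of the same width and thickness, 95 mm long, upright in another slot; origin at the centre of its lower end. Stays in the rack.
- rack: Fixed wooden stock rack, foot 60 mm (x) by 220 mm (y), 55 mm high, three slots in a row along its y at -65, 0 and +65 mm. Each slot is 12 mm (x) by 38.4 mm (y) and 45 mm deep: its floor is 10 mm above the table. Origin at the centre of the underside. Rack and jig may change sides of the table. A bar stands with its thickness along the rack's x; its wide faces can be gripped by fingers closing along the rack's x.
- jig: Fixed eyelet jig: plywood foot 120 mm (x) by 140 mm (y), 12 mm thick, with an aluminium block in the middle that carries the upright pocket, two brass guide bushes on its -x face. Origin at the centre of the underside, below the pocket's axis. The pocket is 13 mm (x) by 39 mm (y), so a bar goes in with its thickness along the jig's x, either way round. From 73 mm to 85 mm above the table the mouth flares out by 8 mm on every side.
- jig_mouth (a point): Centre of the top of the flared mouth, 85 mm above the table.
- ejector: Top plate of the brass ejector, 11.5 by 37 mm, origin at the centre of its top face. It is the sprung floor of the pocket that a bar stands on: 55 mm above the table when free (30 mm below the mouth), 30 mm when on its hard stop. Its two brass tabs stick out through slots in the narrow (y) ends of the block; on the stop each tab rests on a dark steel lug.
- ejector_slide (a joint): How far the ejector is pressed down, in m: 0 free (up), 0.025 on the hard stop. The spring pushes back with 3 N at first, rising evenly to 9 N at the stop; beyond that the stop is solid, so the reaction rises steeply. It springs back when let go.
- jar: Honey jar, 66 mm across, 95 mm high, standing beyond the work; origin at the centre of the underside. Leave alone.
- spool: Spool of frame wire, 60 mm across, 48 mm high; origin at the centre of the underside. Leave alone.
- brush: Hand brush about 240 mm long lying on the table; leave alone.
There are look-alikes about, which are no part of the job. Several things have the shape of the rack; the one meant has the colours described above. Of the things shaped like the jig, the plywood one is meant.

How it is judged:
By the outcome, as a careful person would: the job done as asked, in the order asked, and still so for the second after the job is handed in, while the arm keeps its last pose, push and grip.
It also fails if it takes over 53 s, if anything falls off the work surface, if the arm or the gripper's body presses on something with over 40 N, if the wrist force passes 120 N, or if a joint passes its speed limit or range.

## Working session

There is one attempt and no reset: what is moved stays moved. The work goes in short steps, Python scripts to look and compute and a shell command to move; the robot and the scene stay as the last step left them, time stands still between calls to the robot, and variables do not carry over. Pictures are saved under pics/ and viewed, at most 10 in all, crops included, and the job is handed in when it is done.

```bash
mkdir -p pics; cat > h.py <<'E'
import numpy as np, cv2
from scipy.spatial.transform import Rotation as R
from workcell import get_state, eyes, env
def cam(n):
    i=eyes.camera_info(n); f=210/np.tan(np.radians(i["fovy"])/2)
    q=i["orientation"]; return f,i["cx"],i["cy"],np.array(i["xyz"]),R.from_quat([q[1],q[2],q[3],q[0]]).as_matrix()
def p2w(n,u,v,z):
    f,cx,cy,o,M=cam(n); d=M@np.array([(u-cx)/f,(v-cy)/f,1]); return o+d*(z-o[2])/d[2]
def w2p(n,p):
    f,cx,cy,o,M=cam(n); c=M.T@(np.array(p)-o); return f*c[0]/c[2]+cx,f*c[1]/c[2]+cy
def snap(n,name,crop=None,s=1):
    im=eyes.read_camera(n)[:,:,::-1]
    if crop: a,b,c,d=crop; im=im[b:d,a:c]
    cv2.imwrite("pics/"+name,cv2.resize(im,None,fx=s,fy=s,interpolation=cv2.INTER_CUBIC))
E
python3 - <<'E'
from h import *
a=eyes.read_camera("top");b=eyes.read_camera("scene")
cv2.imwrite("pics/top0.png",a[:,:,::-1]);cv2.imwrite("pics/scene0.png",b[:,:,::-1])
print(eyes.camera_info("top"),eyes.camera_info("scene"));print(get_state())
E
```

```text
{'fovy': 53.0343551169517, 'cx': 276.749736190003, 'cy': 207.1398194062332, 'xyz': array([0.46133104, 0.01789401, 0.92099698]), 'orientation': array([-0.02433392,  0.70943617, -0.70281384,  0.0464854 ])} {'fovy': 50.74893215765646, 'cx': 284.5770656633524, 'cy': 215.68956436860267, 'xyz': array([1.02368753, 0.48422447, 0.70714799]), 'orientation': array([-0.14958219,  0.33974032,  0.85149339, -0.37035211])}
{'clock': 0.1, 'joint_pos': array([ 1.11141938e+00,  3.13947076e-01,  4.51096663e-02,  1.30359166e+00,
       -1.13975667e-05,  1.43121606e+00]), 'qvel': array([ 9.94367682e-04, -1.17836932e-03,  5.01980920e-03,  1.39185710e-03,
       -1.28198486e-03,  6.50214254e-05]), 'tau': array([ 3.26761816e-03, -4.81724453e+01,  2.99243903e+01,  1.26914552e-02,
       -8.23169194e-05,  1.24974309e-05]), 'tcp_pos': array([0.18057569, 0.54546125, 0.24149261]), 'orientation': array([-2.35402530e-04,  1.59217786e-01,  9.87243146e-01, -7.81716617e-04]), 'wrist_force': array([-0.27097358, -0.46494865, -0.07353397]), 'ft_torque': array([-0.01711738,  0.01954871, -0.00322264]), 'grip_force': 0.0, 'finger_gap': 0.08529262794040461}
```

View pics/top0.png

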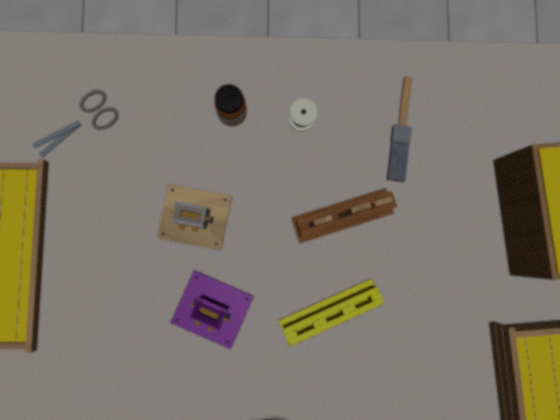

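View pics/scene0.png

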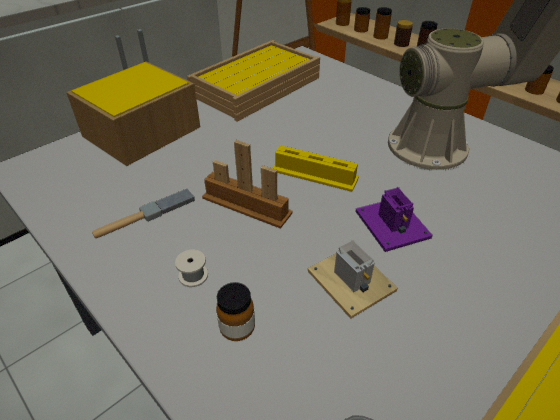

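The scene picture shows these candidates:
- **Racks:** brown with bars, top (345,215) and scene (247,195); yellow look-alike, top (331,312) and scene (315,167). I choose the brown one.
- **Jigs:** plywood, top (195,216) and scene (352,275); purple look-alike, top (212,309). I choose the plywood one.
- **Bars in the rack, scene:** tops at (221,165), (243,145) and (269,170). The middle one is the tallest.

Next, a close crop from each camera.

```bash
python3 - <<'E'
from h import *
a=cv2.imread("pics/top0.png");b=cv2.imread("pics/scene0.png")
j=cv2.resize(a[175:255,150:240],None,fx=6,fy=6,interpolation=cv2.INTER_CUBIC)[:, :540]
r=cv2.resize(a[180:250,285:405],None,fx=6,fy=6,interpolation=cv2.INTER_CUBIC)
cv2.imwrite("pics/c_r.png",r)
s1=cv2.resize(b[135:225,200:295],None,fx=4,fy=4,interpolation=cv2.INTER_CUBIC)
j=cv2.resize(a[180:255,150:240],None,fx=7,fy=7,interpolation=cv2.INTER_CUBIC)
cv2.imwrite("pics/c_j.png",j)
E
```

```text
(no output)
```

View pics/c_r.png

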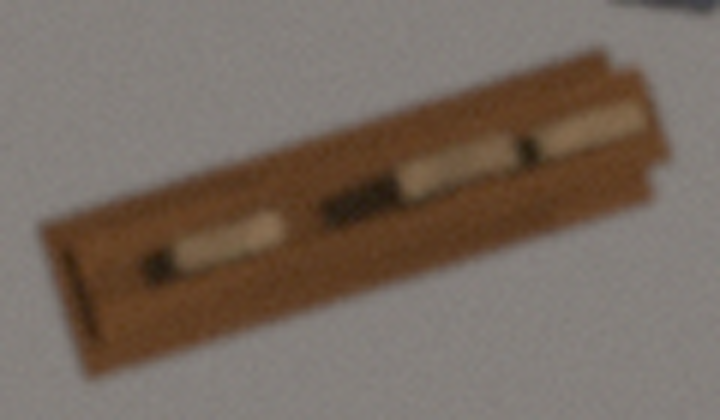

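View pics/c_j.png

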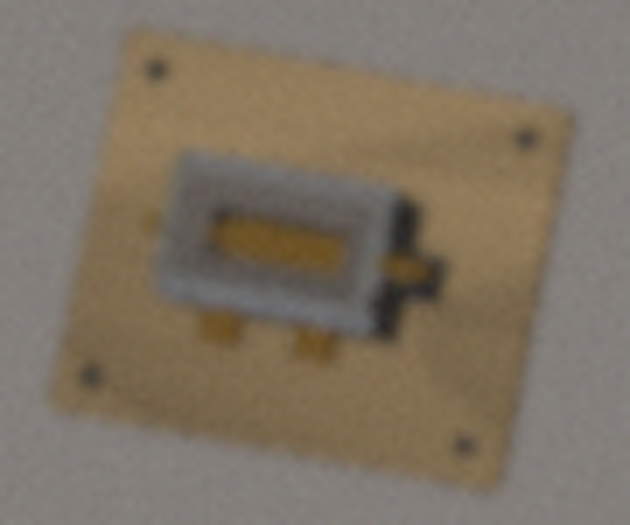

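The rack crop shows the middle (long) bar's top centred at crop (458,167), the rack's upper edge from (40,225) to (605,48), and the pale wood bars of the right rack. The jig crop shows the plywood foot's corners at (130,28), (575,108), (500,488) and (52,405), with the brass tabs and bushes visible and the mouth's inner centre near (280,240).

```bash
python3 - <<'E'
from h import *
r=lambda u,v,z:p2w("top",u/6+285-.42,v/6+180-.42,z)
j=lambda u,v,z:p2w("top",u/7+150-.43,v/7+180-.43,z)
ang=lambda a,b:np.degrees(np.arctan2(*(b-a)[1::-1]))
print("long",r(458,167,.18),"short-ish L",r(228,242,.105),r(590,132,.135))
for z in (.01,):
  A,B,C=r(40,225,z),r(605,48,z),r(90,378,z); print("rack edge",ang(A,B),np.linalg.norm(B-A),np.linalg.norm(C-A),ang(C,A), )
for e in ((345,212,.055),(285,245,.055)): print(r(*e))
A,B,C,D=[j(u,v,.012) for u,v in((130,28),(575,108),(500,488),(52,405))]
print("foot ctr",(A+B+C+D)/4,[np.linalg.norm(x-y) for x,y in((A,B),(B,C),(C,D),(D,A))],ang(A,B),ang(D,C),ang(D,A),ang(C,B))
P=[j(u,v,.085) for u,v in((180,150),(412,190),(388,335),(157,295))]
print("block",sum(P)/4,ang(P[0],P[1]),ang(P[3],P[2]),[np.linalg.norm(P[i]-P[i-1]) for i in range(4)])
# scene cross-check: predicted px
L=r(458,167,.18);print(w2p("scene",L)); print(w2p("scene",(sum(P)/4)))
s=get_state();q=s["orientation"];print(R.from_quat([q[1],q[2],q[3],q[0]]).as_matrix().round(3))
E
```

```text
long [ 0.53711809 -0.15508295  0.18      ] short-ish L [ 0.51945891 -0.09701054  0.105     ] [ 0.55329548 -0.20771549  0.135     ]
rack edge -72.0330804091116 0.21831992560462204 0.05804685609368374 18.360281789887438
[ 0.53382566 -0.14471391  0.055     ]
[ 0.52218065 -0.12380111  0.055     ]
foot ctr [0.53145263 0.16672407 0.012     ] [np.float64(0.13970867521709526), np.float64(0.11922342058710596), np.float64(0.13889707917762253), np.float64(0.11823881151105722)] -99.60595453338988 -100.01092767573552 -9.612380130341045 -10.004030286483179
block [0.52961454 0.163429   0.085     ] -99.22411355781682 -99.30656455163869 [np.float64(0.04155153877048166), np.float64(0.06661091431202866), np.float64(0.041628188797932716), np.float64(0.06599345521087609)]
(np.float64(242.4037312541047), np.float64(141.59475324784245))
(np.float64(355.35240350523543), np.float64(250.2112623385733))
[[-0.949  0.314 -0.001]
 [ 0.314  0.949 -0.001]
 [ 0.    -0.002 -1.   ]]
```

Checks hold: the foot measures 139×119 mm, the rack 218×58 mm, and the slot spacing is about 65 mm once I take the left bar as mid and the right bar as short.
- **Long bar:** (0.537, -0.155), rack x at 18°.
- **Jig:** about (0.530, 0.165), x axis at -9.7°.

I'll start the move with a transit.

```bash
python3 -m inch '[-2.79,-2.77,0,0,-2.79,-2.77,0,0,-2.79,-2.77,0,0,-2.79,-2.77,0,0,-2.79,-2.77,0,0]' 1 60
python3 -m inch '[-2.79,-2.77,0,0,-2.79,-2.77,0,0,-2.79,-2.77,0,0,-2.79,-2.77,0,0,-2.79,-2.77,0,0]'
python3 -m inch '[-2.79,-2.77,0,0,-2.79,-2.77,0,0,-2.79,-2.77,0,0,-2.79,-2.77,0,0,-2.79,-2.77,0,0]'
python3 -m inch '[-2.79,-2.77,0,0,-2.79,-2.77,0,0,-2.79,-2.77,0,0,-2.79,-2.77,0,0,-2.79,-2.77,0,0]'
python3 -m inch '[0,0,0,0.12,0,0,0,0.12,0,0,0,0.12,0,0,0,0.12,0,0,0,0.12]'
python3 -m inch '[0,0,0,0.12,0,0,0,0.12,0,0,0,0.1,0,0,0,0,0,0,0,0]'
cat >> h.py <<'E'
def go(x,y,z,yaw):
    s=get_state();q=s["orientation"];M=R.from_quat([q[1],q[2],q[3],q[0]]).as_matrix()
    d=M.T@(np.array([x,y,z])-s["tcp_pos"])*100
    a=np.arctan2(M[1,1],M[0,1]); t=(a-np.radians(yaw)+np.pi/2)%np.pi-np.pi/2
    print("tcp",s["tcp_pos"].round(4),"yaw",round(np.degrees(a),2),"shift cm",d.round(2),"turn",round(t,3),"F",np.round(s["wrist_force"],1),"gap",round(s["finger_gap"],4),"grip",s["grip_force"],"t",s["clock"],"z",M[:,2].round(4))
E
python3 -c "
from h import *
go(.537,-.155,.137,18)"
```

```text
clock: 0.52
tcp_pos: [0.2697, 0.3688, 0.2418]
orientation: [-0.0, 0.159, 0.987, -0.0]
wrist_force: [0.7, -0.6, 0.1]
finger_gap: 0.0852
grip_force: 0.0
clock: 0.93
tcp_pos: [0.3587, 0.1934, 0.2422]
orientation: [0.0, 0.159, 0.987, 0.0]
wrist_force: [1.1, 0.6, -0.7]
finger_gap: 0.0854
grip_force: 0.0
clock: 1.35
tcp_pos: [0.4476, 0.0179, 0.2421]
orientation: [-0.0, 0.159, 0.987, 0.0]
wrist_force: [1.0, 0.4, -1.2]
finger_gap: 0.0852
grip_force: 0.0
clock: 1.77
tcp_pos: [0.5366, -0.1574, 0.2418]
orientation: [-0.0, 0.159, 0.987, 0.0]
wrist_force: [0.3, 1.3, 0.0]
finger_gap: 0.0854
grip_force: 0.0
clock: 2.18
tcp_pos: [0.536, -0.1556, 0.2416]
orientation: [-0.001, 0.447, 0.895, 0.0]
wrist_force: [0.4, 0.2, -0.4]
finger_gap: 0.0854
grip_force: 0.0
clock: 2.6
tcp_pos: [0.5361, -0.1554, 0.2419]
orientation: [-0.0, 0.588, 0.809, -0.0]
wrist_force: [-0.6, -0.4, 0.5]
finger_gap: 0.0854
grip_force: 0.0
tcp [ 0.5361 -0.1554  0.2419] yaw 17.98 shift cm [ 0.    0.1  10.49] turn -0.0 F [-0.6 -0.4  0.5] gap 0.0854 grip 0.0 t 2.6 z [-7.e-04  4.e-04 -1.e+00]
```

```bash
python3 -m inch '[0,0.1,2.5,0,0,0,2.5,0,0,0,2.5,0,0,0,2,0,0,0,1,0]' 1 20
python3 -c "
from h import *
go(.537,-.155,.137,18)
im=eyes.read_camera('scene')[:,:,::-1];im2=eyes.read_camera('top')[:,:,::-1]
c=lambda i:cv2.resize(i,(390,390),interpolation=cv2.INTER_CUBIC)
cv2.imwrite('pics/d1.png',np.hstack([c(im[90:220,180:310]),c(im2[140:270,290:420])]))
"
```

```text
clock: 3.02
tcp_pos: [0.5357, -0.1544, 0.1344]
orientation: [-0.002, 0.588, 0.809, -0.0]
wrist_force: [0.0, 0.7, -0.4]
finger_gap: 0.0855
grip_force: 0.0
tcp [ 0.5357 -0.1544  0.1344] yaw 17.96 shift cm [-0.1   0.11 -0.27] turn -0.001 F [ 0.   0.7 -0.4] gap 0.0855 grip 0.0 t 3.0167 z [-0.0039  0.0019 -1.    ]
```

View pics/d1.png

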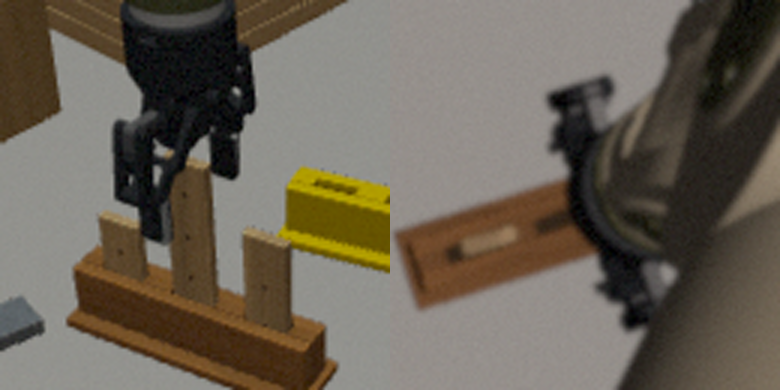

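The fingers straddle the tall middle bar, which sits at scene crop (192,230) with a finger on each side. Now I'll close gently.

```bash
python3 -m inch '[0,0,0,0,0,0,0,0,0,0,0,0,0,0,0,0,0,0,0,0]' -1 20
python3 -m inch '[0,0,0,0,0,0,0,0,0,0,0,0,0,0,0,0,0,0,0,0]'
python3 -m inch '[0,0,0,0,0,0,0,0,0,0,0,0,0,0,0,0,0,0,0,0]'
python3 -c "
from h import *
go(.537,-.155,.137,18);print(get_state()['ft_torque'])"
```

```text
clock: 3.53
tcp_pos: [0.5378, -0.1554, 0.1382]
orientation: [0.001, 0.589, 0.808, 0.0]
wrist_force: [-0.4, -0.3, 0.4]
finger_gap: 0.0258
grip_force: 0.0
clock: 3.95
tcp_pos: [0.5377, -0.1553, 0.1378]
orientation: [0.001, 0.589, 0.808, 0.0]
wrist_force: [-1.1, 1.0, 5.5]
finger_gap: 0.0101
grip_force: 23.7
clock: 4.37
tcp_pos: [0.5377, -0.1553, 0.1378]
orientation: [0.001, 0.589, 0.808, 0.0]
wrist_force: [0.0, 0.1, 5.7]
finger_gap: 0.0099
grip_force: 23.8
tcp [ 0.5377 -0.1553  0.1378] yaw 17.82 shift cm [ 0.05 -0.06  0.08] turn -0.003 F [0.  0.1 5.7] gap 0.0099 grip 23.810918033123016 t 4.3667 z [ 1.1e-03 -3.0e-04 -1.0e+00]
[ 0.03909871 -0.00251713 -0.01463729]
```

```bash
python3 -m inch '[0,0,0,0,0,0,0,0,0,0,0,0,0,0,-0.5,0,0,0,-0.5,0]' -1 80
python3 -m inch '[0,0,-1,0,0,0,-1,0,0,0,-1,0,0,0,-1,0,0,0,-1,0]'
python3 -m inch '[0,0,-1.5,0,0,0,-1.5,0,0,0,-1.5,0,0,0,-1,0,0,0,0,0]'
python3 -c "
from h import *
go(.530,.165,.25,-9.7);print(get_state()['ft_torque'])"
```

```text
clock: 4.78
tcp_pos: [0.5369, -0.1548, 0.1469]
orientation: [-0.001, 0.589, 0.808, 0.0]
wrist_force: [1.3, 0.0, -0.6]
finger_gap: 0.0089
grip_force: 78.0
clock: 5.2
tcp_pos: [0.5371, -0.1553, 0.1987]
orientation: [0.0, 0.589, 0.808, -0.0]
wrist_force: [0.7, 1.5, -0.6]
finger_gap: 0.0089
grip_force: 78.2
clock: 5.62
tcp_pos: [0.5383, -0.1557, 0.2552]
orientation: [0.002, 0.589, 0.808, 0.0]
wrist_force: [0.6, -0.3, 0.0]
finger_gap: 0.009
grip_force: 78.2
tcp [ 0.5383 -0.1557  0.2552] yaw 17.81 shift cm [30.79  9.02  0.46] turn 0.48 F [ 0.6 -0.3  0. ] gap 0.009 grip 78.21638703346252 t 5.6167 z [ 0.0039 -0.0019 -1.    ]
[ 0.03977584 -0.04139845 -0.03415038]
```

```bash
python3 -m inch '[1.5,0.45,0,0,3,0.88,0,0,3,0.88,0,0,3,0.88,0,0,3,0.88,0,0]'
python3 -m inch '[3,0.88,0,0,3,0.88,0,0,3,0.88,0,0,3,0.88,0,0,2.5,0.7,0,0]'
python3 -m inch '[2.0,0.55,0,0,0.8,0.16,0,0,0,0,0,0.12,0,0,0,0.12,0,0,0,0.12]'
python3 -m inch '[0,0,0,0.12,0,0,0,0,0,0,0,0,0,0,0,0,0,0,0,0]'
python3 -c "
from h import *
go(.530,.165,.25,-9.7)
im=eyes.read_camera('scene')[:,:,::-1];im2=eyes.read_camera('top')[:,:,::-1]
c=lambda i:cv2.resize(i,(400,520),interpolation=cv2.INTER_CUBIC)
cv2.imwrite('pics/d2.png',np.hstack([c(im[180:310,300:400]),c(im2[150:280,140:240])]))
"
```

```text
clock: 6.03
tcp_pos: [0.5331, -0.0134, 0.2516]
orientation: [-0.001, 0.589, 0.808, -0.0]
wrist_force: [1.1, 0.2, -0.4]
finger_gap: 0.0094
grip_force: 78.3
clock: 6.45
tcp_pos: [0.5288, 0.1384, 0.2516]
orientation: [-0.001, 0.589, 0.808, -0.0]
wrist_force: [1.1, -0.3, -0.9]
finger_gap: 0.0092
grip_force: 78.3
clock: 6.87
tcp_pos: [0.5274, 0.1651, 0.2516]
orientation: [-0.0, 0.726, 0.688, -0.001]
wrist_force: [-1.2, -0.4, -1.1]
finger_gap: 0.0091
grip_force: 78.3
clock: 7.28
tcp_pos: [0.5277, 0.165, 0.2521]
orientation: [-0.0, 0.764, 0.646, -0.0]
wrist_force: [0.0, 0.9, 0.4]
finger_gap: 0.0092
grip_force: 78.3
tcp [0.5277 0.165  0.2521] yaw -9.59 shift cm [0.03 0.23 0.21] turn 0.002 F [0.  0.9 0.4] gap 0.0092 grip 78.25137734413147 t 7.2833 z [-3.e-04 -0.e+00 -1.e+00]
```

View pics/d2.png

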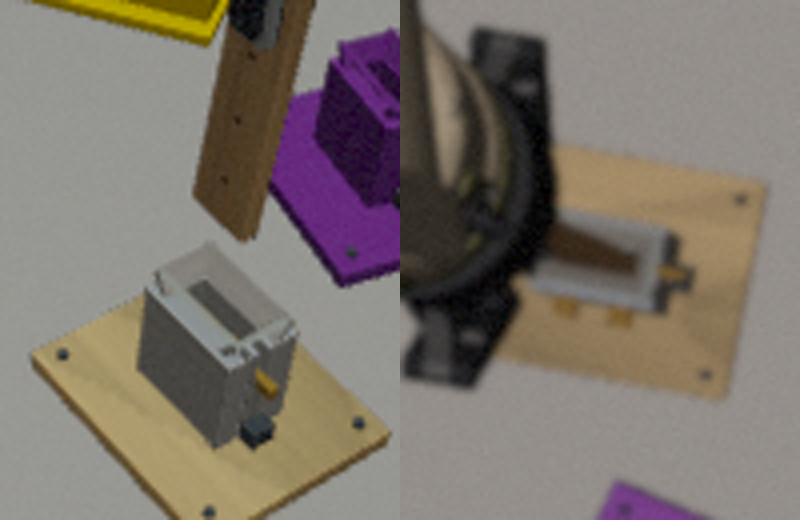

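The bar appears tilted in its wide-face plane. The scene crop shows its lower edge from (195,195) to (245,240), with the left side running up to (232,30). I'll fit the tilt.

```bash
cat >> h.py <<'E'
def bar(p,al,g,be=0):
    # bar-frame pts: (thick t, width w, height h from lower end) -> world; al = rotation about tool y, be about tool x
    s=get_state();q=s["orientation"];M=R.from_quat([q[1],q[2],q[3],q[0]]).as_matrix()
    G=s["tcp_pos"]-M[:,2]*.008
    T=R.from_euler("yx",[al,be]).as_matrix()
    return [G+M@(T@np.array([w,t,g-h])) for t,w,h in p]
E
python3 - <<'E'
from h import *
from scipy.optimize import least_squares
obs=[(348.75,228.75),(361.25,240),(364.7,239.5)]
L=(358,187.5)
for sy in(1,-1):
  # candidates: face toward camera t=+tool y (world +x), corners w=±
  P=[(.005,sy*-.018,0),(.005,sy*.018,0),(-.005,sy*.018,0)]
  def f(v):
    r=[]
    for p,o in zip(bar(P,v[0],v[1],v[2]),obs): r+=list(np.subtract(w2p("scene",p),o))
    a,b=[np.array(w2p("scene",p)) for p in bar([(.005,sy*-.018,0.02),(.005,sy*-.018,.1)],*v)]
    n=np.array([-(b-a)[1],(b-a)[0]])/np.linalg.norm(b-a); r.append(n@(np.array(L)-a)); return r
  z=least_squares(f,[0,.135,0]); print(sy,z.x,z.cost,np.round(z.fun,1))
  print([np.round(w2p("scene",p),1) for p in bar(P,0,.135)], bar([(0,0,0)],*z.x))
  print("top",[np.round(w2p("top",p),1) for p in bar([(.005,sy*.018,0),(-.005,sy*.018,0),(.005,-sy*.018,0)],*z.x)])
E
```

```text
1 [-0.05069793  0.1368591   0.00456768] 2.0571196734761226 [-0.2 -0.  -0.1  0.9  0.6 -0.8  1.5]
[array([350.7, 230.7]), array([363.6, 242.4]), array([367.8, 240.1])] [array([0.52597883, 0.15841409, 0.12354491])]
top [array([180.5, 210.2]), array([179.5, 215.4]), array([199.1, 213.5])]
-1 [ 0.29751176  0.10560398 -0.27887476] 497.48342406747105 [ 18.4  12.4  -9.4  -6.   -8.8  -6.6 -16. ]
[array([363.6, 242.4]), array([350.7, 230.7]), array([354.8, 228.6])] [array([0.56033688, 0.19101956, 0.16316009])]
top [array([178.3, 192. ]), array([177.6, 197.4]), array([157.8, 189.4])]
```

```bash
python3 - <<'E'
from h import *
c=lambda u,v:p2w("scene",300+u/4-.37,180+v/4-.37,.085)
P=[c(147,288),c(212,243),c(300,325),c(235,367)]
print(sum(P)/4,[np.linalg.norm(P[i]-P[i-1]).round(4) for i in range(4)])
for n,p in(("foot",(.5315,.1667,.085)),):print(w2p("scene",p))
E
```

```text
[0.54059666 0.1725771  0.085     ] [np.float64(0.0603), np.float64(0.0453), np.float64(0.0633), np.float64(0.0419)]
(np.float64(356.04658858660207), np.float64(251.63821377118973))
```

```bash
python3 -m inch '[0,0.1,1,0,0,0.1,1,0,0,0.05,0.4,0,0,0,0,0,0,0,0,0]'
python3 -c "
from h import *
go(.5305,.165,.25,-9.7);print(p2w('top',150+282/7-.43,180+243/7-.43,.055), bar([(0,0,0)],0,.135))
snap('scene','d3.png',(305,190,405,290),6)
"
```

```text
clock: 7.8
tcp_pos: [0.5298, 0.1648, 0.2275]
orientation: [-0.0, 0.764, 0.645, -0.001]
wrist_force: [0.4, 0.1, 0.4]
finger_gap: 0.0089
grip_force: 78.3
tcp [0.5298 0.1648 0.2275] yaw -9.68 shift cm [ 0.03  0.06 -2.25] turn 0.0 F [0.4 0.1 0.4] gap 0.0089 grip 78.25443506240845 t 7.8 z [-1.6e-03 -2.0e-04 -1.0e+00]
[0.53185915 0.16932951 0.055     ] [array([0.52956821, 0.16477398, 0.10047614])]
```

View pics/d3.png

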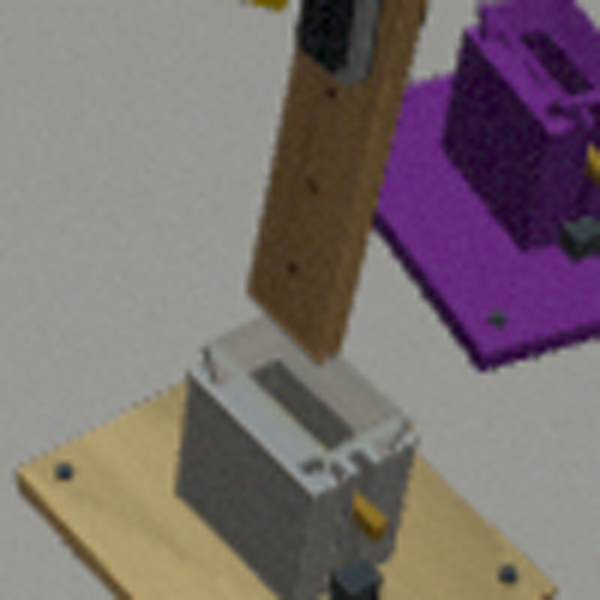

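```bash
python3 - <<'E'
from h import *
import itertools
c,s=np.cos(np.radians(-9.7)),np.sin(np.radians(-9.7))
J=lambda x,y,z:(.5305+c*x-s*y,.165+s*x+c*y,z)
cr=lambda n,p:np.round((np.array(w2p(n,p))-(305,190)+.42)*6).astype(int) if n=="scene" else np.round(w2p(n,p),1)
for n in("scene","top"):
  print(n,"foot",[tuple(cr(n,J(a*.06,b*.07,.012))) for a,b in((1,1),(1,-1),(-1,-1),(-1,1))])
  print("blk",[tuple(cr(n,J(a*.021,b*.033,.085))) for a,b in((1,1),(1,-1),(-1,-1),(-1,1))])
print("bar",[tuple(cr("scene",p)) for p in bar([(.005,-.018,0),(.005,.018,0),(-.005,.018,0),(-.005,-.018,0)],0,.135)])
E
```

```text
scene foot [(np.int64(280), np.int64(745)), (np.int64(15), np.int64(459)), (np.int64(284), np.int64(318)), (np.int64(560), np.int64(574))]
blk [(np.int64(325), np.int64(462)), (np.int64(189), np.int64(332)), (np.int64(290), np.int64(280)), (np.int64(427), np.int64(405))]
top foot [(np.float64(168.9), np.float64(183.7)), (np.float64(232.6), np.float64(195.2)), (np.float64(222.1), np.float64(249.9)), (np.float64(157.5), np.float64(238.3))]
blk [(np.float64(175.1), np.float64(200.4)), (np.float64(207.9), np.float64(206.3)), (np.float64(203.8), np.float64(227.1)), (np.float64(170.8), np.float64(221.2))]
bar [(np.int64(264), np.int64(304)), (np.int64(339), np.int64(374)), (np.int64(364), np.int64(361)), (np.int64(288), np.int64(291))]
```

```bash
python3 - <<'E'
from h import *
from scipy.optimize import least_squares
cr=lambda p:(np.array(w2p("scene",p))-(305,190)+.42)*6
def line(a,b,o):
  d=b-a; return (d[0]*(o[1]-a[1])-d[1]*(o[0]-a[0]))/np.hypot(*d)
for bias in((0,0),(0,12)):
  def f(v):
    al,dw,dt=v; B=lambda P:[cr(p)+bias for p in bar([(t+dt,w+dw,h) for t,w,h in P],al,.135)]
    C=B([(.005,-.018,0),(.005,.018,0),(-.005,.018,0),(.005,-.018,.1),(-.005,.018,.1)])
    r=[]
    for p,o in zip(C[:3],((248,292),(322,362),(340,355))): r+=list(p-o)
    return r+[line(C[0],C[3],(298,75)),line(C[2],C[4],(423,20))]
  z=least_squares(f,[0,0,0]);print(bias,z.x,z.fun.round(0),f([0,0,0])[-2:])
  print([cr(p).round() for p in bar([(.005,-.018,0),(.005,-.018,.1)],0,.135)])
E
```

```text
(0, 0) [-0.05775441  0.00133742  0.00166915] [-1. -1. -1.  3.  5. -3.  7. -4.] [np.float64(1.0345196156046887), np.float64(-3.9664007637202063)]
[array([264., 304.]), array([298.,  65.])]
(0, 12) [-0.05898206 -0.00231346 -0.00153949] [-1. -0. -1.  3.  5. -3.  7. -4.] [np.float64(-0.6936383667327725), np.float64(-6.16463519427006)]
[array([264., 304.]), array([298.,  65.])]
```

The bar's tilt about tool y is about -0.058 rad, so its lower end sits about 8 mm toward -tool x. The block reads consistently in both cameras at (0.531, 0.1655). I'll shift to centre the lower end, then go in while watching the force.

```bash
python3 -m inch '[0.4,0.1,0,0,0.35,0,0,0,0,0,0.5,0,0,0,0.5,0,0,0,0.5,0]'
python3 -m inch '[0,0,0.3,0,0,0,0.3,0,0,0,0.3,0,0,0,0.3,0,0,0,0,0]'
python3 -c "
from h import *
go(.5308,.1655,.157,-9.7);print(get_state()['ft_torque'])"
```

```text
clock: 8.27
tcp_pos: [0.5324, 0.1723, 0.2128]
orientation: [0.0, 0.764, 0.645, 0.0]
wrist_force: [-0.0, -0.4, 0.4]
finger_gap: 0.0092
grip_force: 78.3
clock: 8.68
tcp_pos: [0.5326, 0.1725, 0.201]
orientation: [-0.0, 0.764, 0.645, 0.0]
wrist_force: [0.1, 1.3, -0.2]
finger_gap: 0.0091
grip_force: 78.3
tcp [0.5326 0.1725 0.201 ] yaw -9.68 shift cm [-0.73 -0.06  4.4 ] turn 0.0 F [ 0.1  1.3 -0.2] gap 0.0091 grip 78.28479409217834 t 8.6833 z [ 2.0e-04  1.2e-03 -1.0e+00]
[ 0.50456982 -0.09727713 -0.01576038]
```

```bash
python3 -m inch '[0,0,0.3,0,0,0,0.3,0,0,0,0.2,0,0,0,0.2,0,0,0,0,0]'
python3 -c "
from h import *
go(.5308,.1655,.157,-9.7);print(get_state()['ft_torque'])
snap('scene','d4.png',(305,190,405,290),6)"
```

```text
clock: 9.1
tcp_pos: [0.5327, 0.1727, 0.1911]
orientation: [-0.0, 0.764, 0.645, 0.001]
wrist_force: [1.3, 4.5, -0.8]
finger_gap: 0.0091
grip_force: 78.3
tcp [0.5327 0.1727 0.1911] yaw -9.66 shift cm [-0.75 -0.07  3.41] turn 0.001 F [ 1.3  4.5 -0.8] gap 0.0091 grip 78.27206254005432 t 9.1 z [ 5.0e-04  1.4e-03 -1.0e+00]
[ 1.44865397 -0.47735969  0.01807474]
```

View pics/d4.png

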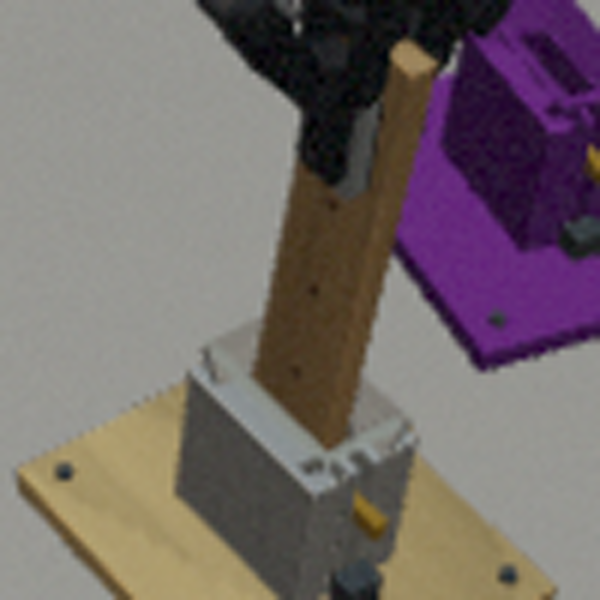

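The bar has entered the pocket with a slight lean, and its lower end bears on the -y wall. I'll ease the grip and bring the hand back over the axis to straighten it.

```bash
python3 -m inch '[0,0,0,0,-0.1,0,0,0,-0.1,0,0.1,0,-0.1,0,0.1,0,0,0,0,0]' -1 35
python3 -m inch '[-0.1,0,0.1,0,-0.1,0,0.1,0,-0.1,0,0.1,0,0,0,0,0,0,0,0,0]'
python3 -c "
from h import *
go(.5308,.1655,.157,-9.7);print(get_state()['ft_torque'])"
```

```text
clock: 9.57
tcp_pos: [0.5324, 0.1698, 0.1898]
orientation: [-0.0, 0.764, 0.645, 0.001]
wrist_force: [0.5, 5.2, 1.5]
finger_gap: 0.0087
grip_force: 78.6
clock: 9.98
tcp_pos: [0.5319, 0.1669, 0.1868]
orientation: [-0.0, 0.764, 0.645, 0.001]
wrist_force: [1.0, 5.9, 1.9]
finger_gap: 0.0091
grip_force: 78.7
tcp [0.5319 0.1669 0.1868] yaw -9.67 shift cm [-0.16 -0.09  2.98] turn 0.001 F [1.  5.9 1.9] gap 0.0091 grip 78.6546242237091 t 9.9833 z [ 0.0013  0.0018 -1.    ]
[ 1.75237955 -0.39940533  0.04908086]
```

It is pivoting at about 6 N. Now the press down, in small steps.

```bash
python3 -m inch '[-0.08,0,0.2,0,0,0,0.2,0,0,0,0.2,0,0,0,0.2,0,0,0,0.1,0]' -1 80
python3 -m inch '[0,0,0.2,0,0,0,0.2,0,0,0,0.2,0,0,0,0.2,0,0,0,0,0]'
python3 -c "
from h import *
go(.5308,.1655,.157,-9.7);print(get_state()['ft_torque'])"
```

```text
clock: 10.4
tcp_pos: [0.532, 0.1662, 0.1784]
orientation: [-0.0, 0.764, 0.645, 0.001]
wrist_force: [-0.1, 4.9, 6.7]
finger_gap: 0.0095
grip_force: 79.3
clock: 10.82
tcp_pos: [0.532, 0.1662, 0.1705]
orientation: [-0.0, 0.764, 0.645, 0.001]
wrist_force: [0.2, 4.5, 5.2]
finger_gap: 0.0089
grip_force: 79.3
tcp [0.532  0.1662 0.1705] yaw -9.66 shift cm [-0.09 -0.11  1.35] turn 0.001 F [0.2 4.5 5.2] gap 0.0089 grip 79.3310022354126 t 10.8167 z [ 0.0022  0.002  -1.    ]
[ 1.7406583  -0.15354546 -0.06905362]
```

```bash
python3 -m inch '[-0.05,0,0.2,0,0,0,0.2,0,0,0,0.2,0,0,0,0.2,0,0,0,0,0]'
python3 -m inch '[0,0,0.1,0,0,0,0.1,0,0,0,0.1,0,0,0,0,0,0,0,0,0]'
python3 -c "
from h import *
go(.5308,.1655,.157,-9.7);print(get_state()['ft_torque'])"
```

```text
clock: 11.23
tcp_pos: [0.5321, 0.166, 0.163]
orientation: [-0.0, 0.764, 0.645, 0.002]
wrist_force: [0.4, 6.5, 8.0]
finger_gap: 0.0089
grip_force: 79.7
clock: 11.65
tcp_pos: [0.5321, 0.166, 0.1604]
orientation: [-0.0, 0.764, 0.645, 0.002]
wrist_force: [-0.7, 6.5, 11.0]
finger_gap: 0.0092
grip_force: 80.0
tcp [0.5321 0.166  0.1604] yaw -9.65 shift cm [-0.08 -0.12  0.34] turn 0.001 F [-0.7  6.5 11. ] gap 0.0092 grip 79.98865485191345 t 11.65 z [ 0.0031  0.0028 -1.    ]
[ 1.90051279  0.23242203 -0.04828136]
```

```bash
python3 -m inch '[0,0,0.1,0,0,0,0.1,0,0,0,0,0,0,0,0,0,0,0,0,0]'
python3 -m inch '[0,0,0.1,0,0,0,0,0,0,0,0,0,0,0,0,0,0,0,0,0]'
```

```text
clock: 12.07
tcp_pos: [0.5322, 0.1661, 0.1585]
orientation: [-0.0, 0.764, 0.645, 0.002]
wrist_force: [-0.8, 6.5, 9.9]
finger_gap: 0.009
grip_force: 80.2
clock: 12.48
tcp_pos: [0.5322, 0.1661, 0.1578]
orientation: [0.0, 0.764, 0.645, 0.002]
wrist_force: [-1.2, 5.3, 12.2]
finger_gap: 0.0091
grip_force: 80.2
```

```bash
python3 -m inch '[0,0,0.1,0,0,0,0,0,0,0,0,0,0,0,0,0,0,0,0,0]'
python3 -m inch '[0,0,0.1,0,0,0,0,0,0,0,0,0,0,0,0,0,0,0,0,0]'
```

```text
clock: 12.9
tcp_pos: [0.5324, 0.1661, 0.1577]
orientation: [0.0, 0.764, 0.645, 0.003]
wrist_force: [-2.8, 5.0, 17.7]
finger_gap: 0.009
grip_force: 81.0
clock: 13.32
tcp_pos: [0.5325, 0.1661, 0.1577]
orientation: [0.0, 0.764, 0.645, 0.003]
wrist_force: [-4.0, 5.2, 24.3]
finger_gap: 0.0092
grip_force: 81.7
```

The TCP has stopped at z = 0.1577 while the force rises steeply, so it is on the stop. I'll check by eye.

```bash
python3 -c "
from h import *
go(.5308,.1655,.157,-9.7)
snap('scene','d5.png',(305,190,405,290),6)"
```

```text
tcp [0.5325 0.1661 0.1577] yaw -9.65 shift cm [-0.09 -0.16  0.07] turn 0.001 F [-4.   5.2 24.3] gap 0.0092 grip 81.68882489204407 t 13.3167 z [ 0.0053  0.0032 -1.    ]
```

View pics/d5.png

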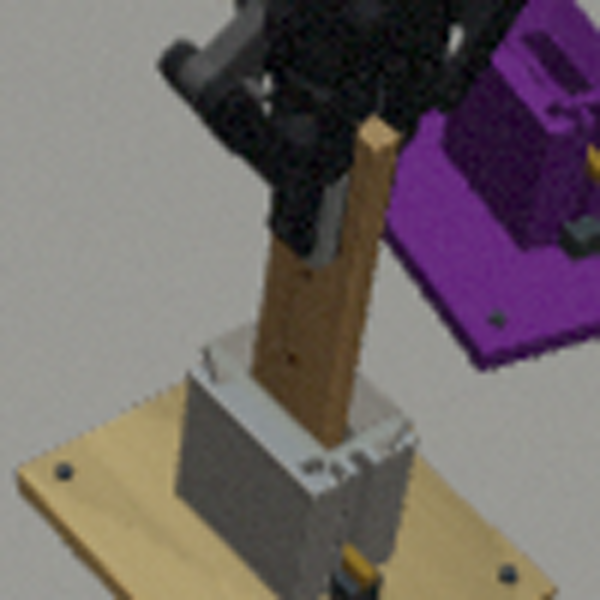

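The brass tab at (358,560) now rests on the dark lug, and the bar stands upright in the pocket, still gripped. I'll hold briefly, then hand in.

```bash
python3 -m inch '[0,0,0,0,0,0,0,0,0,0,0,0,0,0,0,0,0,0,0,0]' && python3 -c "
from h import *
if get_state()['wrist_force'][2]>16: print(env.hand_in())"
```

```text
clock: 13.78
tcp_pos: [0.5324, 0.1661, 0.1576]
orientation: [0.0, 0.764, 0.645, 0.003]
wrist_force: [-4.1, 5.2, 23.5]
finger_gap: 0.0093
grip_force: 81.7
the job is handed in; nothing more can be done
None
```

The long bar is standing in the plywood jig with the ejector on its hard stop, still gripped and pressed at about 24 N, and the job was handed in at 13.8 s; no verdict came back.

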